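Load a syringe into a hand-wound dosing drive and wind it to the index

TASK

Lift the white syringe from its rest and lay it in the cradle of the dosing drive, nozzle away from the pusher, with its flange behind the slotted plate. Then hold the crank's upright grip and wind the crank round on its square shaft end until the pusher has pushed the plunger in as far as the small index post, pointer level with the post, and let go. Keep the crank on its shaft, and leave the other things standing where they are.

Things in the scene. Friction and masses are not known exactly. Their poses are not given: they have to be found in the camera images.
- drive: Fixed dosing drive, base 130 x 300 x 18 mm. Origin on the bench, +y = push direction. Along y: grey gearbox (85 x 75, 88 mm high) at -140 mm, pusher on rods, slotted plate (y -8 to 0, 72 mm wide), front saddle (y 78 to 86, 56 mm wide). Both have slots 23.6 mm wide at x = 0, floor 51 mm above the bench, flared mouth to 86 mm. Between them only the base lies below.
- slot (a point): Point on the loaded barrel's axis at the rear (-y, pusher side) face of the slotted plate: x = 0, y = -8, z = 62 mm in the drive. The loaded flange's front face lies here or up to about 9 mm behind (-y); lay it about 4 mm behind, and the pusher later slides it flush.
- syringe: Loose white syringe, 90 g. Origin on the level barrel axis at the flange's front face, +y to the nozzle. Barrel 22 mm dia., y 0 to 95, nozzle to 107; round flange 34 mm dia., y -4 to 0; grey plunger behind with a 24 mm thumb disc. Starts in the rest, axis 40 mm above the bench. Grip the barrel from above across its axis at y = 36 mm (22 mm free either way along it).
- rest: Fixed grey rest, 60 x 100 mm, with two slotted saddles (tops about 56 mm high, from y = -30 to -24 and 32 to 40 mm) that hold the syringe along its +y. Origin on the bench at its centre.
- plunger (a joint): How far the plunger is drawn out of the syringe (m): 0 is home, starts at 0.038 to 0.046; slides with about 1.5 N.
- disc (a point): Centre of the rear face of the plunger's thumb disc, which the pusher pushes: 10 mm plus the plunger value behind the flange's front face.
- pusher (a joint): Travel of the pusher along the drive's +y (m), 0 at start, stop at 0.053. Moves 10 mm for one turn of the shaft.
- pointer (a point): Tip of the small pointer on the pusher's +x side, 48 mm beside the drive's axis, 30 mm high, level in y with the pusher's front face, which meets the disc. Front face starts 70 mm behind the slot point.
- index_mark (a point): The thin upright index post, 2 mm thick, 6 mm wide, on a small block at the drive's +x edge, 55 mm beside its axis; it is 30 to 44 mm ahead (drive +y) of the pointer's start, so 3 to 4.4 turns. Its axes are those of the drive.
- shaft (a joint): Turn of the shaft (rad), 0 at start, growing clockwise seen from above, which moves the pusher forward (+y). Turns with about 0.05 N m and stays where it is left.
- shaft_end (a point): Centre of the top of the upright square shaft end, 12 mm square, on top of the gearbox, 116 mm above the bench; the axis the crank turns about (vertical).
- crank: Loose steel crank, about 180 g, standing on the shaft end. Origin on the axis at the underside of its hub (32 mm square, 26 mm high, square hole 13 mm through it), which sits 92 mm above the bench; +x along its arm to the grip. It comes off if lifted 24 mm.
- crank_grip (a point): Where to hold the crank: middle of the upright black grip, 21 mm diameter, 45 mm tall, which spins freely on the arm 55 mm from the axis; it stands from 25 to 70 mm above the crank's origin, this point 49 mm. The arm's top is 22 mm above the crank's origin.
- beaker: Bystander, loose: white beaker, 68 mm dia., 90 mm high. Origin under its middle.
- jar: Bystander, loose: amber jar, 56 mm dia., 70 mm high. Origin under its middle.
- flask: Bystander, loose: grey bottle, 60 mm dia., 130 mm high. Origin under its middle.
- dish: Bystander, loose: white dish, 90 mm dia., 15 mm high. Origin under its middle.
- weight: Bystander, loose: brass weight, 28 mm dia., 46 mm high. Origin under its middle.
- spatula: Bystander, loose: flat steel lab spatula, 160 mm long. Origin under its middle.
- stirbar: Bystander, loose: white stirring bar, 10 x 50 mm. Origin under its middle.
There are look-alikes about, which are no part of the job. Of the things that look like the syringe, the largest one is meant.

How it is judged (in metres and radians):
On the way, in this order (a step that is already met when the one before it is completed fails the run):
1. the syringe lies in both slots of the drive with its flange behind the slotted plate (y of syringe in the frame of slot between -0.012 and 0.0015 m and x of syringe in the frame of slot between -0.003 and 0.003 m and z of syringe in the frame of slot between -0.003 and 0.003 m and angle between the y axis of syringe and the y axis of drive, either way round below 0.07 rad), for 0.2 s.
2. the pusher's pointer is level with the index post (y of pointer in the frame of index_mark between -0.0025 and 0.0025 m), for 0.2 s.
At the end, for the whole second after the job is handed in: Syringe in both slots (3 mm, 0.07 rad), flange within 3.5 mm of the plate's rear face; pointer within 2.5 mm of the index post; plunger disc within 3 mm of the pusher's face; crank on its shaft (4 mm, raised under 6 mm); all at rest (all of step 2 and y of syringe in the frame of slot between -0.0035 and 0.0015 m and x of syringe in the frame of slot between -0.003 and 0.003 m and z of syringe in the frame of slot between -0.003 and 0.003 m and angle between the y axis of syringe and the y axis of drive, either way round below 0.07 rad and y of disc in the frame of pointer between -0.003 and 0.003 m and horizontal distance between crank and shaft_end below 0.004 m and z of crank in the frame of shaft_end below -0.018 m and linear speed of syringe below 0.01 m/s and linear speed of crank below 0.02 m/s); the robot touches nothing.
It fails at once if the crank comes off its square shaft end (raised 15 mm) (z of crank in the frame of shaft_end above -0.009 m).
It fails at once if a bystander is shifted by 40 mm or knocked over (distance of any of beaker, jar, flask, dish, weight, spatula, stirbar from where it was at the start of the episode above 0.04 m or angle between any of beaker, jar, flask, dish, weight's own z axis and vertical above 0.6 rad).
It also fails if it takes over 72 s, if anything falls off the work surface, if the arm or the gripper's body presses on something with over 40 N, if the wrist force passes 120 N, or if a joint passes its speed limit or range.

ROBOT

A 6-joint arm with a two-finger parallel gripper is mounted at the origin on the work surface. World frame = base frame: x ahead of the robot, y to its left, z up, the work surface at z = 0. Lengths are in mm, angles in rad, forces in N, time in s.
With the tool pointing down it reaches from about 425 to 950 mm from the base axis. Payload 14.7 kg.
Tool frame: the origin (TCP) lies midway between the tips of the shut fingers; the grasp point (between the pads) lies 19 mm behind it; z points along the fingers, y is the line along which they close (so a half turn about z gives the same grasp; the last joint's range is limited). The gripper opens to 85 mm and grips with 20 to 120 N. Pads are 22 mm wide; open, the fingers measure 114 mm over their backs; the gripper's body (76 mm by 85 mm) begins 54 mm behind the grasp point. The pads swing forward as they close: fully open they stand 13 mm farther back than shut.
Start: joints at [-1.154, 0.48, 1.596, -0, 1.065, -0.047], TCP at [290.792, -581.32, 231.297] pointing down, gripper open.
Joint ranges: [-2.75, 2.75], [-0.82, 2.05], [0.23, 2.67], [-1.56, 4.7], [0.09, 2.69], [-2.92, 2.92]. Speed limits (rad/s): [1.89, 1.89, 2.39, 3.01, 3.01, 3.01].

INTERFACE

Orientations are given as a unit quaternion [w, x, y, z].
In Python, from bench import get_obs, vision, bot gives the robot as it stands. The module is installed in compiled form; this text tells all that it offers.
- The arm moves only by the shell command python3 -m crank 'ROWS'. ROWS is JSON, one flat list of numbers, 7 for each row, row after row: the finger opening in m, from 0 to 0.0854, then the shift along the tool's x, y, z in m, then the turn, a rotation vector about the tool's x, y, z in rad. A call has 1 to 5 rows; each row shifts and turns the commanded pose from where the row before left it, along the tool's axes as they then stand; what a row does not reach is not made up. A row lasts 1/12 s, in which the tool goes at most 41.7 mm and 7.16 degrees, less where a joint would pass 70% of its speed; a pose out of reach is approached as far as the arm can. A call is refused whole if a number of a shift passes 0.0417 or a number of a turn 0.125, either way. A call with a gripper value outside its range is refused whole. The fingers move at their own pace and stop on an object; the grip force is fixed at half the most. Time passes only in rows, so rows that do not move let the fingers close. It gives the time, the measured TCP pose, the force, the opening and the grip force at its end, in the units of the state.
- get_obs(): the state, without advancing time (a new reading comes with each control period).
- vision.get_image(name): name is "scene" or "top" or "wrist"; returns a dict with "color" (420x560x3 uint8, red, green, blue), "mtx" (3x3 intrinsics, pixels), "k1" (the pictures are not rectified: a ray, as slopes to the right and down, at radius r is drawn at 1 + k1 r^2 times it, then the intrinsics apply), "xyz" and "orientation" of the camera in the world; the wrist camera has in their place "hand_eye" (4x4, takes a point from camera to tool coordinates, whose origin is the TCP and whose axes are the flange's). Camera axes: x right, y down, z forward; pixel columns grow to the right and rows downward; lengths in mm; the calibration is good to about 2 mm. A picture is of the moment at which its call begins: read the wrist's pose just before it. There is no depth.
- bot.close_job(): hands the job in; it is judged then, once.
The state is a dict: "time": time; "q": joint angles; "joint_vel": joint speeds; "effort": joint torques, N m; "eef_pos": TCP position; "tcp_rot": TCP orientation; "contact_force": force on the tool from outside, world axes, zero at the start; "torque": the same for the moment, N m; "gripper_width": opening from 0.0 (shut) to 1.0 (fully open); "gripper_force": force on a finger pad.
Only numpy, scipy, OpenCV 4.12 (cv2) and the standard library are available. Lean on these libraries where they do the work, as an engineer would, in place of code of your own. Each camera call takes 0.05 s, during which the arm holds its last target. There are 200 camera calls.

## Working session

There is one attempt and no reset: what is moved stays moved. The work goes in short steps, Python scripts to look and compute and a shell command to move; the robot and the scene stay as the last step left them, time stands still between calls to the robot, and variables do not carry over. Pictures are saved under pics/ and viewed, at most 10 in all, crops included, and the job is handed in when it is done.

```bash
mkdir -p pics
cat > h.py <<'E'
import numpy as np, cv2
from scipy.spatial.transform import Rotation as R
from bench import get_obs, vision, bot
def rot(q): return R.from_quat([q[1],q[2],q[3],q[0]]).as_matrix()
def shot(name,fn=None):
    o=get_obs(); d=vision.get_image(name); im=np.array(d["color"])
    if "hand_eye" in d:
        T=np.eye(4);T[:3,:3]=rot(o["tcp_rot"]);T[:3,3]=o["eef_pos"]
        M=T@np.array(d["hand_eye"])
        c,Rm=M[:3,3],M[:3,:3]
    else: c,Rm=np.array(d["xyz"],float),rot(d["orientation"])
    if fn: cv2.imwrite(fn,im[:,:,::-1])
    return dict(im=im,K=np.array(d["mtx"],float),k1=d["k1"],c=c,R=Rm)
def ray(s,u,v):
    K=s["K"]; p=cv2.undistortPoints(np.array([[[u,v]]],float),K,np.array([s["k1"],0,0,0.]))[0,0]
    return s["R"]@np.array([p[0],p[1],1])
def onz(s,u,v,z):
    d=ray(s,u,v); return s["c"]+d*(z-s["c"][2])/d[2]
def proj(s,P):
    p=s["R"].T@(np.array(P,float)-s["c"]); r=p[:2]/p[2]; r=r*(1+s["k1"]*(r@r))
    return s["K"][:2,:2]@r+s["K"][:2,2]
E
python3 - <<'E'
from h import *
for n in("top","scene"):
    s=shot(n,f"pics/{n}0.png"); print(n,s["c"],s["R"].round(3).tolist(),s["K"].tolist(),s["k1"])
o=get_obs();print(o)
E
```

```text
top [ 324.12573368   72.82040771 1170.5196532 ] [[-0.144, -0.964, 0.224], [-0.99, 0.141, -0.027], [-0.005, -0.226, -0.974]] [[500.36814758268525, 0.0, 281.25283938131054], [0.0, 500.36814758268525, 205.76618587894657], [0.0, 0.0, 1.0]] 0.0001647610505266734
scene [1434.26933444  517.17228754 1090.58810608] [[-0.475, 0.613, -0.631], [0.88, 0.335, -0.338], [0.004, -0.716, -0.698]] [[544.3981301868458, 0.0, 278.7279217581718], [0.0, 544.3981301868458, 213.44470005777706], [0.0, 0.0, 1.0]] 0.034614749345394366
{'time': 0.1, 'q': array([-1.15358684e+00,  4.80755114e-01,  1.59682894e+00,  2.85301109e-06,
        1.06510030e+00, -4.65903156e-02]), 'joint_vel': array([ 0.00016775, -0.00258836, -0.00101864,  0.00189721,  0.00105584,
        0.00194555]), 'effort': array([ 3.85474368e-04, -9.52261376e+01, -4.31040823e+01, -1.60532245e-04,
        5.41846515e-03,  1.29226846e-04]), 'eef_pos': array([ 290.64855173, -580.97336969,  230.73892101]), 'tcp_rot': array([-5.36736201e-04,  9.73231517e-01,  2.29826276e-01, -9.93474088e-05]), 'contact_force': array([-0.59647329,  0.17805427,  0.18147651]), 'torque': array([-0.04136592,  0.03573191, -0.0369657 ]), 'gripper_force': 0.0, 'gripper_width': 0.9970366799617282}
```

View pics/top0.png

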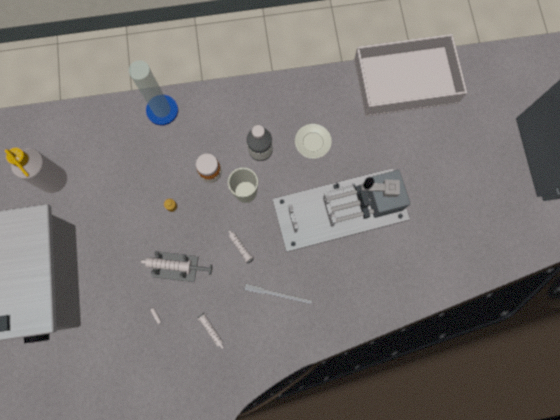

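View pics/scene0.png

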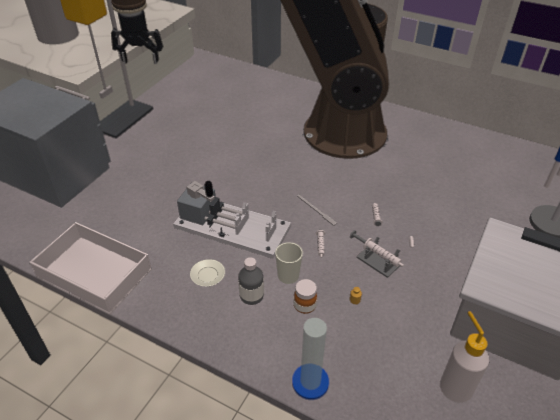

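The top view shows the drive with its base centred near (341,210) and the gearbox at (388,195). The black grip is near (369,184) and the largest syringe is in its rest at (168,265), nozzle to the left. The look-alikes are at (240,246) and (210,331). I'll enlarge the crops.

Run:
```python
from h import *
s=shot("top"); im=s["im"][:,:,::-1]
a=cv2.resize(im[160:260,262:422],None,fx=5,fy=5,interpolation=cv2.INTER_CUBIC)
cv2.imwrite("pics/drive.png",a)
a=cv2.resize(im[235:295,130:220],None,fx=8,fy=8,interpolation=cv2.INTER_CUBIC)
cv2.imwrite("pics/syr.png",a)
```

```text
(no output)
```

View pics/drive.png

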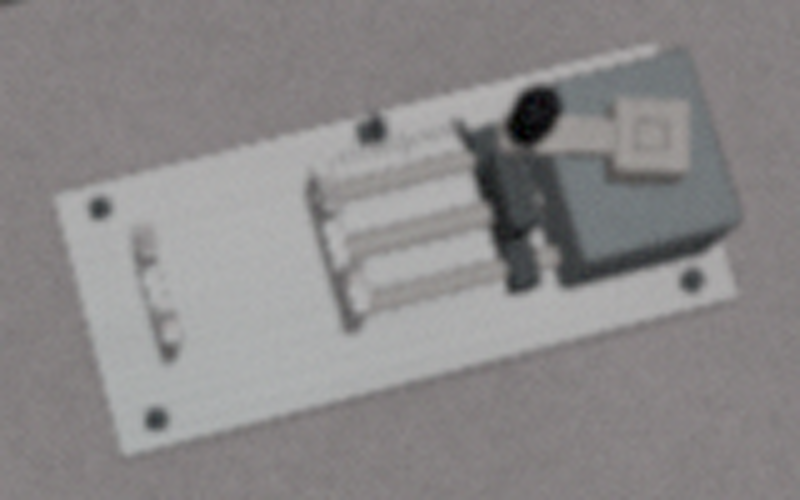

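View pics/syr.png

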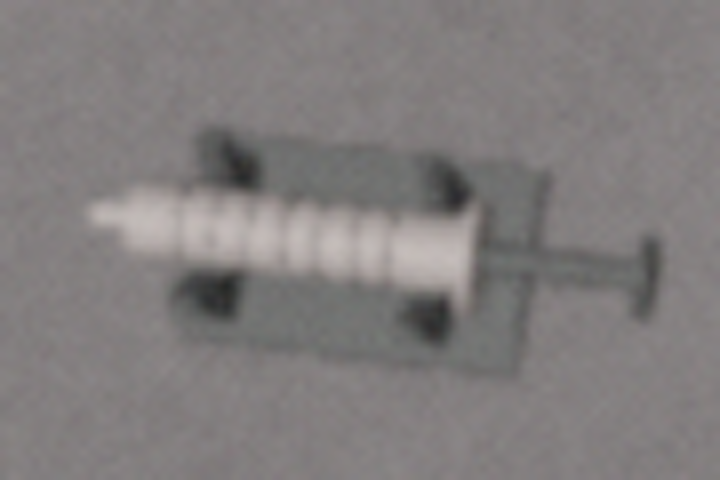

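Run:
```python
from h import *
s=shot("top")
D=lambda u,v,z:onz(s,u/5+262,v/5+160,z)
S=lambda u,v,z:onz(s,u/8+130,v/8+235,z)
c=[D(55,197,18),D(122,455,18),D(738,295,18),D(658,44,18)]
print(np.round(c,1), [np.linalg.norm(c[i]-c[(i+1)%4]).round(1) for i in range(4)])
y=((c[0]+c[1])-(c[2]+c[3]))[:2]; y/=np.linalg.norm(y); x=np.array([y[1],-y[0]]); o=np.mean(c,0)[:2]
print("drive o",o,"yaw of y",np.arctan2(y[1],y[0]))
loc=lambda p:np.round([(p[:2]-o)@x,(p[:2]-o)@y],1)
for n,p in dict(shaft=D(652,133,118),grip=D(535,95,162),gripmid=D(535,113,141),post=D(371,125,40),sadA=D(140,226,86),sadB=D(168,358,86),plA=D(312,175,86),plB=D(350,325,86)).items(): print(n,p.round(1),loc(p))
print("slot",o+y*-8,"o")
f=S(470,253,40);n=S(90,213,40);d=S(645,275,40)
v=(n-f)[:2];print("syr",f,n,np.linalg.norm(v),"disc",np.linalg.norm(d-f),"yaw",np.arctan2(v[1],v[0]))
print("o2 from shaft",D(652,133,118)[:2]+140*y)
o_=get_obs();print(rot(o_["tcp_rot"]).round(3))
d=vision.get_image("wrist");print(np.round(d["hand_eye"],3).tolist(),d["mtx"])
```

```text
[[ 607.3   57.5   18. ]
 [ 481.    44.1   18. ]
 [ 513.9 -253.    18. ]
 [ 640.2 -239.8   18. ]] [np.float64(127.0), np.float64(298.9), np.float64(127.0), np.float64(299.1)]
drive o [560.59167606 -97.78510437] yaw of y 1.6808588919965837
shaft [ 573.4 -202.2  118. ] [   1.3 -105.2]
grip [ 586.3 -145.5  162. ] [ 20.3 -50.3]
gripmid [ 583.9 -148.6  141. ] [ 17.6 -53.1]
post [614.8 -93.4  40. ] [54.3 -1.6]
sadA [572.   22.9  86. ] [ 24.6 118.7]
sadB [511.2  19.5  86. ] [-36.2 122. ]
plA [583.9 -56.6  86. ] [27.7 38.3]
plB [514.2 -62.1  86. ] [-42.2  40.6]
slot [ 561.47039996 -105.7366982 ] o
syr [474.83924807 267.98499544  40.        ] [501.65394335 373.34225281  40.        ] 108.71605016432025 disc 50.01305850956583 yaw 1.3215755243250302
o2 from shaft [558.01603261 -63.07182789]
[[ 0.894  0.447 -0.   ]
 [ 0.447 -0.894  0.001]
 [ 0.    -0.001 -1.   ]]
[[0.001, -0.962, -0.272, 68.54], [1.0, 0.0, 0.001, -0.066], [-0.001, -0.272, 0.962, -143.251], [0.0, 0.0, 0.0, 1.0]] [[312.05225541   0.         281.97741441]
 [  0.         312.05225541 202.52402746]
 [  0.           0.           1.        ]]
```

```bash
python3 -m crank '[0.0854,0.032,-0.0237,0,0,0,0, 0.0854,0.032,-0.0237,0,0,0,0, 0.0854,0.032,-0.0237,0,0,0,0, 0.0854,0.032,-0.0237,0,0,0,0, 0.0854,0.032,-0.0237,0,0,0,0]'
python3 -m crank '[0.0854,0.032,-0.0237,0,0,0,0, 0.0854,0.032,-0.0237,0,0,0,0, 0.0854,0.032,-0.0237,0,0,0,0, 0.0854,0.032,-0.0237,0,0,0,0, 0.0854,0.032,-0.0237,0,0,0,0]'
python3 -m crank '[0.0854,0.032,-0.0237,0,0,0,0, 0.0854,0.032,-0.0237,0,0,0,0, 0.0854,0.032,-0.0237,0,0,0,0, 0.0854,0.032,-0.0237,0,0,0,0, 0.0854,0.021,-0.0163,0,0,0,0]'
python3 -m crank '[0.0854,0,0,0,0,0,-0.122, 0.0854,0,0,0,0,0,-0.122, 0.0854,0,0,0,0,0,-0.122, 0.0854,0,0,0,0,0,-0.122, 0.0854,0,0,0,0,0,-0.122]'
python3 -m crank '[0.0854,0,0,0,0,0,-0.122, 0.0854,0,0,0,0,0,-0.122, 0.0854,0,0,0,0,0,-0.122, 0.0854,0,0,0,0,0,-0.121, 0.0854,0,0,0,0,0,-0.12]'
python3 -m crank '[0.0854,0,0,0,0,0,0, 0.0854,0,0,0,0,0,0]'
python3 - <<'E'
from h import *
s=shot("wrist","pics/w1.png"); print(s["c"]);o=get_obs();Q=rot(o["tcp_rot"]);print(o["eef_pos"],np.arctan2(Q[1,0],Q[0,0]),o["time"])
E
```

```text
time: 0.67
eef_pos: [381.2, -402.1, 231.3]
tcp_rot: [-0.0, 0.973, 0.23, 0.0]
contact_force: [1.3, -1.0, 0.6]
gripper_width: 0.999
gripper_force: 0.0
time: 1.08
eef_pos: [471.4, -224.4, 231.5]
tcp_rot: [0.0, 0.973, 0.23, 0.0]
contact_force: [0.5, -0.5, -0.2]
gripper_width: 1.0
gripper_force: 0.0
time: 1.5
eef_pos: [555.7, -57.1, 231.4]
tcp_rot: [-0.0, 0.973, 0.23, 0.0]
contact_force: [0.6, -1.3, 0.0]
gripper_width: 1.003
gripper_force: 0.0
time: 1.92
eef_pos: [554.5, -60.0, 231.2]
tcp_rot: [-0.0, 0.858, 0.514, -0.0]
contact_force: [-0.8, 0.1, -0.4]
gripper_width: 1.0
gripper_force: 0.0
time: 2.33
eef_pos: [554.5, -60.2, 231.2]
tcp_rot: [-0.0, 0.665, 0.747, -0.0]
contact_force: [0.0, 0.1, -0.5]
gripper_width: 0.999
gripper_force: 0.0
time: 2.5
eef_pos: [554.5, -60.2, 231.3]
tcp_rot: [-0.0, 0.669, 0.744, -0.0]
contact_force: [-0.2, 0.1, 0.3]
gripper_width: 0.998
gripper_force: 0.0
[546.93036328   8.19770944 374.52118199]
[554.52338121 -60.17855234 231.28216217] 1.6762138831052766 2.55
```

View pics/w1.png

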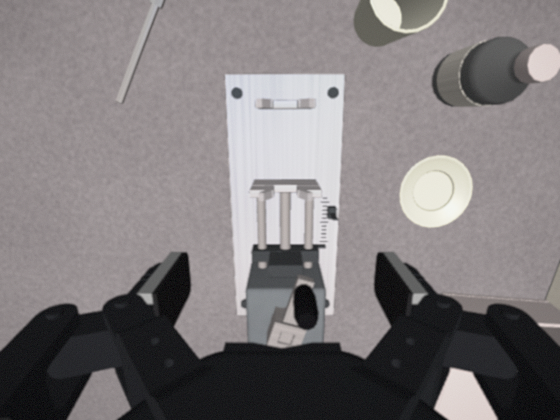

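The wrist view shows the drive upright in the frame. The front saddle is at (286,104), the plate at (286,186), the index post at (332,212) and the crank grip at (305,305). I'll enlarge the slots.

Run:
```python
import cv2
im=cv2.imread("pics/w1.png")
a=cv2.resize(im[90:265,225:345],None,fx=3.4*2,fy=3.4,interpolation=cv2.INTER_CUBIC)[:,:800]
cv2.imwrite("pics/w1c.png",a)
```

```text
(no output)
```

View pics/w1c.png

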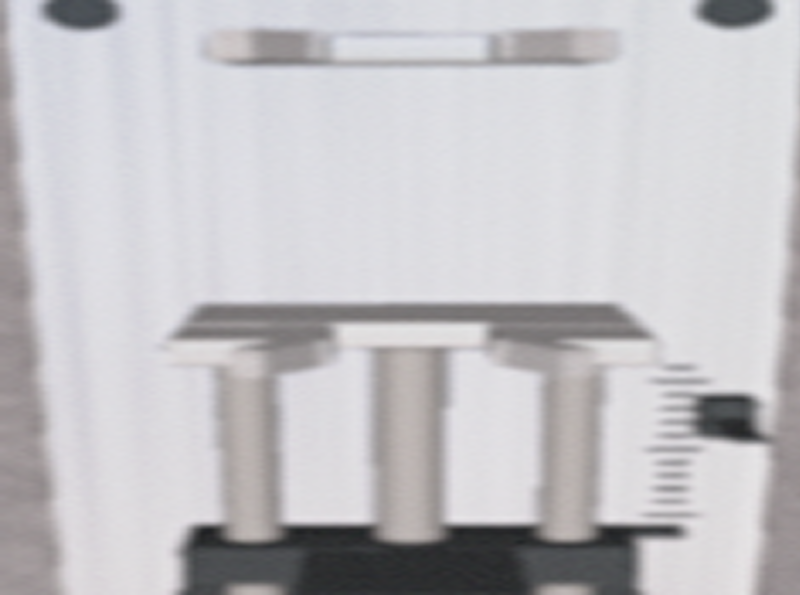

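```bash
cat > dr.py <<'E'
from h import *
E
python3 - <<'E'
from h import *
s=shot("wrist")
C=lambda U,V,z:onz(s,225+U/6.8,90+V/3.4,z)
sf=C(412.5,33,51);sr=C(412.5,62,51);pf=C(410,322,51);pr=C(410,346,51)
print(np.round([sf,sr,pf,pr],1), "gap",np.linalg.norm(sf-pr),"want 94")
print("slotw",np.linalg.norm(C(328,48,51)-C(497,48,51)),np.linalg.norm(C(330,335,51)-C(490,335,51)))
print("platew",np.linalg.norm(C(165,345,86)-C(658,345,86)),"sad",np.linalg.norm(C(205,60,86)-C(618,60,86)))
a=(sf+sr)[:2]/2;b=(pf+pr)[:2]/2;y=a-b;print("len",np.linalg.norm(y),"want 86");y/=np.linalg.norm(y);x=np.array([y[1],-y[0]])
o=((a-82*y)+(b+4*y))/2
print("yaw",np.arctan2(y[1],y[0]),"origin",o,"slot",o-8*y,"shaft",o-140*y)
loc=lambda p:np.round([(p[:2]-o)@x,(p[:2]-o)@y],1)
for n,p in dict(ptr=C(685,530,30),post=C(728,395,44),postb=C(728,437,30),grip=onz(s,305,305,141),griptop=onz(s,305,290,162),shaft=onz(s,287,338,117)).items():print(n,p.round(1),loc(p))
cs=[onz(s,u,v,18) for u,v in((226,75),(344,74))];print([ (c.round(1),loc(c)) for c in cs])
E
```

```text
[[549.2  22.7  51. ]
 [550.1  14.6  51. ]
 [558.2 -63.1  51. ]
 [559.1 -70.7  51. ]] gap 93.92805526284322 want 94
slotw 24.70205117368966 25.042522611975976
platew 69.03603659624977 sad 53.99788252202697
len 85.99128019074216 want 86
yaw 1.6754810962141913 origin [558.21492084 -62.92501752] slot [559.05087019 -70.88122193] shaft [ 572.84403452 -202.15859476]
ptr [ 615.2 -137.    30. ] [ 49.  -79.6]
post [612.5 -83.3  44. ] [ 51.9 -25.9]
postb [ 617.6 -102.    30. ] [ 54.9 -45.1]
grip [ 583.6 -146.9  141. ] [ 16.4 -86.2]
griptop [ 578.6 -119.7  162. ] [ 14.3 -58.6]
shaft [ 574.5 -202.3  117. ] [   1.6 -140.3]
[(array([482.9,  42.9,  18. ]), array([-63.8, 113.1])), (array([608.8,  57.4,  18. ]), array([ 62.9, 114.4]))]
```

```bash
python3 -m crank '[0.0854,0.0405,-0.0036,0,0,0,0, 0.0854,0.0405,-0.0036,0,0,0,0, 0.0854,0.0405,-0.0036,0,0,0,0, 0.0854,0.0405,-0.0036,0,0,0,0, 0.0854,0.0405,-0.0036,0,0,0,0]' >/dev/null
python3 -m crank '[0.0854,0.0405,-0.0036,0,0,0,0, 0.0854,0.0405,-0.0036,0,0,0,0, 0.0854,0.0405,-0.0036,0,0,0,0, 0.0854,0.0405,-0.0036,0,0,0,0, 0.0854,0.0035,0,0,0,0,0]' >/dev/null
python3 -m crank '[0.0854,0,0,0.024,0,0,0.118, 0.0854,0,0,0.024,0,0,0.118, 0.0854,0,0,0.022,0,0,0.118, 0.0854,0,0,0,0,0,0, 0.0854,0,0,0,0,0,0]'
python3 - <<'E'
from h import *
s=shot("wrist","pics/w2.png"); o=get_obs();Q=rot(o["tcp_rot"]);print(o["eef_pos"],np.arctan2(Q[1,0],Q[0,0]),o["time"])
E
```

```text
time: 3.85
eef_pos: [481.4, 301.7, 160.8]
tcp_rot: [-0.0, 0.787, 0.617, -0.001]
contact_force: [0.2, 0.4, 0.4]
gripper_width: 0.999
gripper_force: 0.0
[482.15994426 302.07744979 161.9017536 ] 1.3296847807215515 3.9
```

View pics/w2.png

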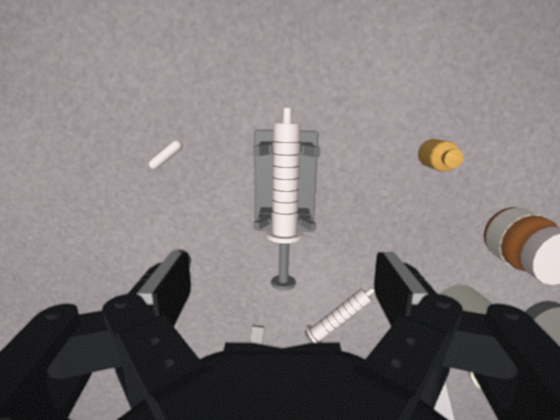

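The syringe is in its rest, with the nozzle tip at (287.5,109), the barrel front at (286.5,124), the flange at (284,236) and the disc at (284,282).

Run:
```python
from h import *
s=shot("wrist"); o=get_obs();Q=rot(o["tcp_rot"]);p=o["eef_pos"]
n=onz(s,287.5,109,40);b=onz(s,286.5,124,44);f=onz(s,284.2,235,45);d=onz(s,284,283,40)
v=(n-d)[:2];v/=np.linalg.norm(v)
print(n,b,f,d,[np.linalg.norm((n-q)[:2]) for q in(b,f,d)])
fo=(n[:2]-107*v+f[:2])/2; fo=n[:2]-107*v if abs(np.linalg.norm((n-f)[:2])-107)>6 else fo
g=fo+36*v; print("yaw",np.arctan2(v[1],v[0]),np.arctan2(Q[1,0],Q[0,0]),"flange",fo,"grip",g)
print("tool shift",Q.T@np.array([g[0]-p[0],g[1]-p[1],21-p[2]]))
```

```text
[503.87946386 371.95461004  40.        ] [500.24631191 360.63016587  44.        ] [475.66944662 267.46738345  45.        ] [463.42574783 217.70590034  40.        ] [np.float64(11.892973924893925), np.float64(108.22839550140864), np.float64(159.46525510218598)]
yaw 1.3143098120592187 1.3295776739704286 flange [476.20238397 267.96112833] grip [485.33499267 302.78346969]
tool shift [  1.00290008   2.40215999 141.49632522]
```

```bash
python3 -m crank '[0.0854,0.001,0.0024,0.036,0,0,0.015, 0.0854,0,0,0.036,0,0,0, 0.0854,0,0,0.036,0,0,0, 0.0854,0,0,0.023,0,0,0, 0.0854,0,0,0.01,0,0,0]'
python3 -m crank '[0.0854,0,0,0,0,0,0, 0.01,0,0,0,0,0,0, 0.01,0,0,0,0,0,0, 0.01,0,0,0,0,0,0, 0.01,0,0,0,0,0,0]'
python3 -m crank '[0.01,0,0,0,0,0,0, 0.01,0,0,0,0,0,0, 0.01,0,0,0,0,0,0, 0.01,0,0,0,0,0,0]'
```

```text
time: 4.37
eef_pos: [484.1, 302.0, 18.7]
tcp_rot: [-0.0, 0.792, 0.611, -0.001]
contact_force: [-0.3, 0.0, 1.0]
gripper_width: 0.999
gripper_force: 0.0
time: 4.78
eef_pos: [485.4, 302.9, 21.8]
tcp_rot: [0.0, 0.792, 0.61, 0.001]
contact_force: [0.3, -0.8, -0.0]
gripper_width: 0.45
gripper_force: 0.0
time: 5.12
eef_pos: [484.9, 302.7, 21.2]
tcp_rot: [0.0, 0.792, 0.61, 0.001]
contact_force: [-1.7, -0.6, 10.8]
gripper_width: 0.238
gripper_force: 58.1
```

```bash
python3 -m crank '[0.01,0,0,-0.02,0,0,0, 0.01,0,0,-0.04,0,0,0, 0.01,0,0,-0.04,0,0,0, 0.01,0,0,-0.04,0,0,0, 0.01,0,0,-0.04,0,0,0]'
python3 -m crank '[0.01,0,0,0,0,0,-0.0903, 0.01,0,0,0,0,0,-0.0903, 0.01,0,0,0,0,0,-0.0903, 0.01,0,0,0,0,0,-0.0903, 0.01,0,0,0,0,0,0]'
python3 -m crank '[0.01,-0.0386,0.0038,0,0,0,0, 0.01,-0.0386,0.0038,0,0,0,0, 0.01,-0.0386,0.0038,0,0,0,0, 0.01,-0.0386,0.0038,0,0,0,0, 0.01,-0.0386,0.0038,0,0,0,0]'
python3 -m crank '[0.01,-0.0386,0.0038,0,0,0,0, 0.01,-0.0386,0.0038,0,0,0,0, 0.01,-0.0386,0.0038,0,0,0,0, 0.01,-0.0386,0.0038,0,0,0,0, 0.01,0,0,0,0,0,0]'
python3 -m crank '[0.01,0,0,0,0,0,0, 0.01,0,0,0,0,0,0]'
python3 - <<'E'
from h import *
s=shot("wrist","pics/w3.png"); o=get_obs();Q=rot(o["tcp_rot"]);p=o["eef_pos"];print(p,np.arctan2(Q[1,0],Q[0,0]),Q[:,2],o["time"])
E
```

```text
time: 5.53
eef_pos: [484.0, 302.2, 202.4]
tcp_rot: [-0.0, 0.792, 0.61, -0.0]
contact_force: [0.4, 1.0, -1.7]
gripper_width: 0.235
gripper_force: 58.9
time: 5.95
eef_pos: [484.4, 302.4, 200.6]
tcp_rot: [0.0, 0.668, 0.744, 0.0]
contact_force: [-0.3, 0.7, -1.4]
gripper_width: 0.238
gripper_force: 59.0
time: 6.37
eef_pos: [523.0, 110.7, 200.5]
tcp_rot: [0.0, 0.671, 0.741, 0.0]
contact_force: [1.8, 0.7, -0.8]
gripper_width: 0.237
gripper_force: 59.0
time: 6.78
eef_pos: [555.3, -45.5, 200.5]
tcp_rot: [0.001, 0.673, 0.74, -0.0]
contact_force: [-0.6, 0.1, -1.2]
gripper_width: 0.236
gripper_force: 59.0
time: 6.95
eef_pos: [553.6, -39.7, 200.2]
tcp_rot: [-0.0, 0.671, 0.741, -0.0]
contact_force: [-0.4, 0.5, -0.8]
gripper_width: 0.232
gripper_force: 59.0
[553.59112121 -38.9905504  200.22895676] 1.6716360002301893 [-4.82825323e-04  2.88269862e-04 -9.99999842e-01] 7.0
```

View pics/w3.png

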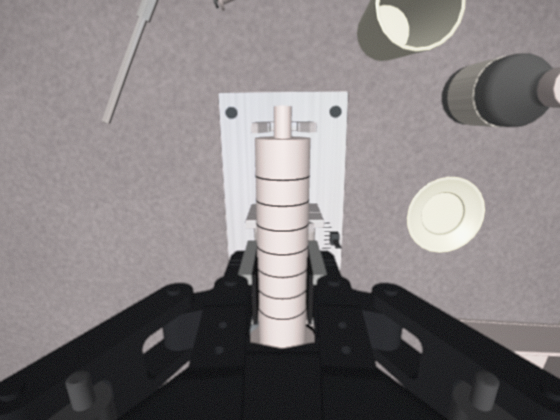

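The syringe is in the grip, with the nozzle tip at (283,107), the barrel front edge from 255 to 310 at v≈142 and the rear centre near (281.5,320).

Run:
```python
from h import *
s=shot("wrist"); o=get_obs();Q=rot(o["tcp_rot"]);p=o["eef_pos"]
im=s["im"].astype(int)
hsv=cv2.cvtColor(s["im"],cv2.COLOR_RGB2HSV)
red=(im[:,:,0]-im[:,:,2])
mids=[]
for v in(112,118,124,158,170,195,220):
    row=im[v];g=row.sum(1);
    # warm-white test
    m=(row[:,0]-row[:,2]>4)&(g>450); idx=[u for u in range(240,330) if m[u]]
    print(v,idx[0] if idx else None,idx[-1] if idx else None,len(idx))
z=p[2]+18.7
def T(u,v,zz=z): return (Q.T@(onz(s,u,v,zz)-p)).round(2)
print(p,np.arctan2(Q[1,0],Q[0,0]));print("tip",T(283,107),"front",T(282.7,142,z),"w",T(255,145),T(310,145),"rear",T(281.5,320))
```

```text
112 274 290 17
118 274 290 17
124 254 314 28
158 255 309 55
170 256 308 53
195 256 308 53
220 248 310 54
[553.60535986 -38.63644315 200.2420708 ] 1.6728128478953006
tip [ 71.2    0.17 -18.68] front [ 57.91   0.06 -18.68] w [ 56.75 -10.89 -18.68] [ 56.75  10.84 -18.69] rear [-24.02  -0.48 -18.71]
```

```bash
python3 -m crank '[0.01,-0.0008,0.002,0.02,0,0,-0.003, 0.01,0,0,0.03,0,0,0, 0.01,0,0,0.03,0,0,0, 0.01,0,0,0.03,0,0,0, 0.01,0,0,0.005,0,0,0]' >/dev/null
python3 -m crank '[0.01,0,0,0,0,0,0, 0.01,0,0,0,0,0,0, 0.01,0,0,0,0,0,0]'
```

```text
time: 7.72
eef_pos: [557.2, -40.0, 87.1]
tcp_rot: [0.001, 0.669, 0.743, 0.001]
contact_force: [-0.8, -0.3, -0.8]
gripper_width: 0.233
gripper_force: 59.0
```

```bash
for i in 1; do python3 -m crank '[0.01,0,0,0,0,0,0, 0.01,0,0,0,0,0,0]' | grep eef; done
python3 -m crank '[0.01,0,0,0.006,0,0,0, 0.01,0,0,0.006,0,0,0, 0.01,0,0,0,0,0,0]'|egrep 'eef|cont'
python3 -m crank '[0.01,0,0,0.006,0,0,0, 0.01,0,0,0.004,0,0,0, 0.01,0,0,0,0,0,0]'|egrep 'eef|cont'
```

```text
eef_pos: [556.9, -40.3, 86.7]
eef_pos: [555.4, -40.2, 72.3]
contact_force: [-0.4, -0.0, -1.3]
eef_pos: [555.4, -40.2, 62.2]
contact_force: [0.2, -0.4, -1.1]
```

```bash
python3 -m crank '[0.01,0,0,0.005,0,0,0, 0.01,0,0,0.004,0,0,0, 0.01,0,0,0,0,0,0]'|egrep 'eef|cont'
python3 -m crank '[0.01,0,0,0.004,0,0,0, 0.01,0,0,0.003,0,0,0, 0.01,0,0,0,0,0,0]'|egrep 'eef|cont'
python3 - <<'E'
from h import *
s=shot("wrist","pics/w4.png");s=shot("scene");cv2.imwrite("pics/s4.png",cv2.resize(s["im"][170:260,165:305,::-1],None,fx=5,fy=5,interpolation=cv2.INTER_CUBIC))
E
```

```text
eef_pos: [555.5, -40.2, 53.5]
contact_force: [-0.2, -0.4, -1.5]
eef_pos: [555.8, -40.2, 46.7]
contact_force: [0.1, -0.8, -2.0]
```

View pics/s4.png

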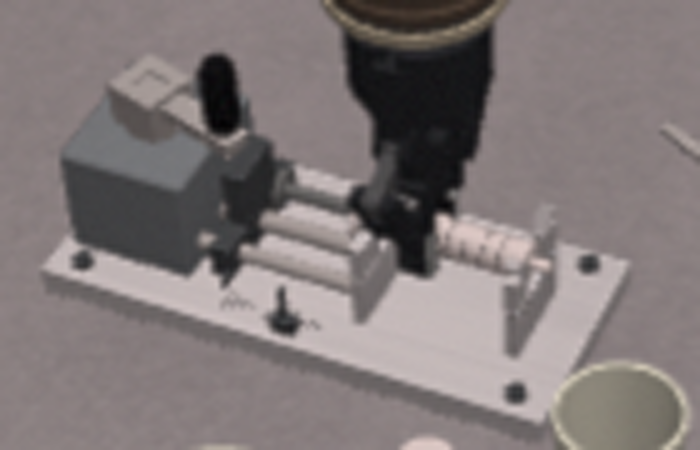

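The scene crop shows the barrel down in both slots, with the thumb disc ahead of the pusher at (285,178). I'll lower it the rest of the way and release.

```bash
python3 -m crank '[0.01,0,0,0.0015,0,0,0, 0.01,0,0,0.001,0,0,0, 0.01,0,0,0,0,0,0]'|egrep 'eef|cont'
python3 -m crank '[0.05,0,0,0,0,0,0, 0.05,0,0,0,0,0,0, 0.05,0,0,0,0,0,0, 0.05,0,0,0,0,0,0]'|egrep 'eef|cont|width'
python3 -m crank '[0.05,0,0,-0.02,0,0,0, 0.05,0,0,-0.04,0,0,0, 0.05,0,0,-0.04,0,0,0, 0.05,0,0,-0.03,0,0,0, 0.05,-0.01,0,-0.03,0,0,0]' >/dev/null
python3 -m crank '[0.0854,-0.02,0,0,0,0,0, 0.0854,0,0,0,0,0,0, 0.0854,0,0,0,0,0,0, 0.0854,0,0,0,0,0,0]'
python3 - <<'E'
from h import *
s=shot("wrist","pics/w5.png");cv2.imwrite("pics/w5c.png",cv2.resize(s["im"][60:350,190:390,::-1],None,fx=2.6,fy=2,interpolation=cv2.INTER_CUBIC))
E
```

```text
eef_pos: [556.0, -40.3, 44.7]
contact_force: [-1.4, 0.2, -1.0]
eef_pos: [556.3, -40.3, 44.9]
contact_force: [-0.6, 0.1, 0.4]
gripper_width: 0.585
time: 10.32
eef_pos: [558.7, -69.8, 204.2]
tcp_rot: [-0.001, 0.669, 0.743, -0.0]
contact_force: [0.1, 1.0, 0.9]
gripper_width: 0.996
gripper_force: 0.0
```

View pics/w5c.png

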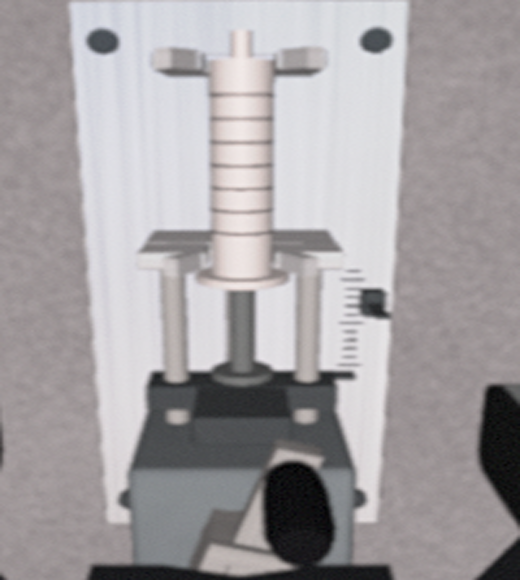

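```bash
python3 - <<'E'
from h import *
s=shot("wrist");o=np.array([558.2,-62.9]);y=np.array([-.1045,.9945]);x=np.array([y[1],-y[0]])
loc=lambda p:np.round([(p[:2]-o)@x,(p[:2]-o)@y],1)
C=lambda U,V,z:loc(onz(s,190+U/2.6,60+V/2,z))
print("flange mid",C(198,279,62),C(290,279,62),"tip",C(242,30,62),"disc",C(241,374,62),"ptr",C(355,375,30),"block",C(361,290,25),C(385,316,40),"griptop",C(298,485,162),"barrel",C(210,80,62),C(272,80,62))
E
python3 -m crank '[0.0854,-0.03,0.006,0,0,0,0, 0.0854,-0.03,0.006,0,0,0,0, 0.0854,-0.0204,0.0042,0,0,0,0, 0.0854,0,0,0,0,0,0, 0.0854,0,0,0,0,0,0]'
```

```text
flange mid [-15.7 -15.8] [ 17.9 -15.7] tip [ 0.1 95. ] disc [  0.1 -64.6] ptr [ 48.6 -79.3] block [ 49.8 -31.9] [ 57.7 -41.6] griptop [ 15.  -61.4] barrel [-10.6  74.4] [10.3 74.4]
time: 10.83
eef_pos: [583.5, -148.6, 203.9]
tcp_rot: [-0.001, 0.669, 0.743, -0.0]
contact_force: [0.5, -0.7, -0.5]
gripper_width: 1.0
gripper_force: 0.0
```

```bash
python3 -m crank '[0.0854,0,0,0.025,0,0,0, 0.0854,0,0,0.025,0,0,0, 0.0854,0,0,0.02,0,0,0, 0.0854,0,0,0.01,0,0,0, 0.0854,0,0,0,0,0,0]'|egrep 'eef|cont'
python3 -m crank '[0.01,0,0,0,0,0,0, 0.01,0,0,0,0,0,0, 0.01,0,0,0,0,0,0, 0.01,0,0,0,0,0,0, 0.01,0,0,0,0,0,0]'|egrep 'eef|cont|wid'
python3 -m crank '[0.01,0,0,0,0,0,0, 0.01,0,0,0,0,0,0]'
```

```text
eef_pos: [582.1, -146.9, 122.5]
contact_force: [0.4, -0.3, 0.3]
eef_pos: [584.1, -148.5, 125.6]
contact_force: [0.8, 0.4, 0.6]
gripper_width: 0.302
time: 11.83
eef_pos: [584.1, -148.3, 125.4]
tcp_rot: [0.0, 0.669, 0.743, 0.0]
contact_force: [0.0, 3.0, 6.1]
gripper_width: 0.225
gripper_force: 58.5
```

```bash
python3 -m crank '[0.01,-0.0048,0.0107,0,0,0,0, 0.01,-0.0087,0.0114,0,0,0,0, 0.01,-0.0114,0.0087,0,0,0,0, 0.01,-0.0133,0.0055,0,0,0,0, 0.01,-0.0142,0.0019,0,0,0,0]'|egrep 'eef|cont|wid'
python3 -m crank '[0.01,0,0,0,0,0,0, 0.01,0,0,0,0,0,0]'|egrep 'eef|cont|wid'
```

```text
eef_pos: [628.4, -196.9, 125.3]
contact_force: [-4.0, 1.3, 5.8]
gripper_width: 0.23
eef_pos: [628.2, -197.8, 125.4]
contact_force: [1.5, -0.4, 6.5]
gripper_width: 0.222
```

```bash
python3 -m crank '[0.01,-0.0142,-0.0019,0,0,0,0, 0.01,-0.0133,-0.0055,0,0,0,0, 0.01,-0.0114,-0.0087,0,0,0,0, 0.01,-0.0087,-0.0114,0,0,0,0, 0.01,-0.0055,-0.0133,0,0,0,0]'|egrep 'eef|cont'
python3 -m crank '[0.01,-0.0019,-0.0142,0,0,0,0, 0.01,0.0019,-0.0142,0,0,0,0, 0.01,0.0055,-0.0133,0,0,0,0, 0.01,0.0087,-0.0114,0,0,0,0, 0.01,0.0114,-0.0087,0,0,0,0]'|egrep 'eef|cont'
python3 -m crank '[0.01,0.0133,-0.0055,0,0,0,0, 0.01,0.0142,-0.0019,0,0,0,0, 0.01,0.0142,0.0019,0,0,0,0, 0.01,0.0133,0.0055,0,0,0,0, 0.01,0.0114,0.0087,0,0,0,0]'|egrep 'eef|cont'
python3 -m crank '[0.01,0.0087,0.0114,0,0,0,0, 0.01,0.0055,0.0133,0,0,0,0, 0.01,0.0019,0.0142,0,0,0,0, 0.01,0,0,0,0,0,0, 0.01,0,0,0,0,0,0]'|egrep 'time|eef|cont|wid'
python3 - <<'E'
from h import *
s=shot("wrist","pics/w6.png");shot("scene","pics/s6.png"); np.savez("w6.npz",c=s["c"],R=s["R"],K=s["K"],k1=s["k1"])
E
```

```text
eef_pos: [592.3, -254.8, 125.1]
contact_force: [-1.2, 6.5, 3.7]
eef_pos: [528.1, -235.1, 125.3]
contact_force: [11.2, 6.0, 0.7]
eef_pos: [530.2, -167.4, 125.3]
contact_force: [6.8, -6.8, 0.3]
time: 14.08
eef_pos: [567.9, -147.2, 124.9]
contact_force: [0.3, 1.1, 9.6]
gripper_width: 0.223
```

```bash
cat > pt.py <<'E'
from h import *
import sys
o=np.array([558.2,-62.9]);y=np.array([-.1045,.9945]);x=np.array([y[1],-y[0]])
def W(a,b,z): return np.r_[o+a*x+b*y,z]
def profile(s,im,a,z,b0,b1,step=0.5):
    g=cv2.GaussianBlur(cv2.cvtColor(im,cv2.COLOR_RGB2GRAY),(0,0),0.6)
    out=[]
    for b in np.arange(b0,b1,step):
        u,v=proj(s,W(a,b,z)); 
        out.append((b,cv2.getRectSubPix(g,(1,1),(float(u),float(v)))[0,0] if 0<=v<419 else -1))
    return np.array(out)
def dark(s,im,a,z,b0,b1,th=110):
    p=profile(s,im,a,z,b0,b1); d=p[(p[:,1]<th)&(p[:,1]>=0)][:,0]
    return d
if __name__=="__main__":
    f=sys.argv[1]; n=np.load(f+".npz"); s={k:n[k] for k in n}; s["k1"]=float(s["k1"]); im=cv2.imread(f"pics/{f}.png")[:,:,::-1].copy()
    print(proj(s,W(48,-68,30)),proj(s,W(55,-38,30)))
    for a in(42,45,47): print("ptr",a,dark(s,im,a,30,-85,-28))
    for a in(52.5,55,57.5): print("post",a,dark(s,im,a,30,-60,-20),dark(s,im,a,44,-60,-20)[[0,-1]])
E
python3 pt.py w6
```

```text
[342.44817451 183.48530116] [353.73125318 144.76449779]
ptr 42 [-71.  -70.5 -70.  -69.5 -69.  -68.5]
ptr 45 [-70.5 -70.  -69.5 -69.  -68.5]
ptr 47 [-70.5 -70.  -69.5]
post 52.5 [-44.  -43.5 -43.  -42.5 -42.  -41.5 -41.  -40.5 -40.  -39.5 -39.  -38.5
 -38.  -37.5 -37.  -36.5 -36.  -35.5 -35.  -34.5 -34.  -33.5 -33.  -32.5] [-42.5 -31.5]
post 55 [-44.  -43.5 -43.  -42.5 -42.  -41.5 -41.  -40.5 -40.  -39.5 -39.  -38.5
 -38.  -37.5 -37.  -36.5 -36.  -35.5 -35.  -34.5 -34.  -33.5 -33.  -32.5] [-40. -37.]
post 57.5 [-44.  -43.5 -43.  -42.5 -42.  -41.5 -41.  -40.5 -40.  -39.5 -39.  -38.5
 -38.  -37.5 -37.  -36.5 -36.  -35.5 -35.  -34.5 -34.  -33.5 -33. ] [-39.  -38.5]
```

```bash
a() { egrep 'cont'; }
python3 -m crank '[0.01,-0.0019,0.0142,0,0,0,0, 0.01,-0.0055,0.0133,0,0,0,0, 0.01,-0.0087,0.0114,0,0,0,0, 0.01,-0.0114,0.0087,0,0,0,0, 0.01,-0.0133,0.0055,0,0,0,0]'|a
python3 -m crank '[0.01,-0.0142,0.0019,0,0,0,0, 0.01,-0.0142,-0.0019,0,0,0,0, 0.01,-0.0133,-0.0055,0,0,0,0, 0.01,-0.0114,-0.0087,0,0,0,0, 0.01,-0.0087,-0.0114,0,0,0,0]'|a
python3 -m crank '[0.01,-0.0055,-0.0133,0,0,0,0, 0.01,-0.0019,-0.0142,0,0,0,0, 0.01,0.0019,-0.0142,0,0,0,0, 0.01,0.0055,-0.0133,0,0,0,0, 0.01,0.0087,-0.0114,0,0,0,0]'|a
python3 -m crank '[0.01,0.0114,-0.0087,0,0,0,0, 0.01,0.0133,-0.0055,0,0,0,0, 0.01,0.0142,-0.0019,0,0,0,0, 0.01,0.0142,0.0019,0,0,0,0, 0.01,0.0133,0.0055,0,0,0,0]'|a
python3 -m crank '[0.01,0.0114,0.0087,0,0,0,0, 0.01,0.0087,0.0114,0,0,0,0, 0.01,0.0055,0.0133,0,0,0,0, 0.01,0.0019,0.0142,0,0,0,0, 0.01,0,0,0,0,0,0]'|egrep 'eef|cont'
python3 - <<'E'
from h import *
s=shot("wrist","pics/w7.png");np.savez("w7.npz",c=s["c"],R=s["R"],K=s["K"],k1=s["k1"])
E
python3 pt.py w7
```

```text
contact_force: [-3.2, 0.4, 8.0]
contact_force: [0.1, 2.5, 6.5]
contact_force: [7.1, 4.8, 4.7]
contact_force: [7.2, -4.6, 4.1]
eef_pos: [569.6, -147.1, 125.0]
contact_force: [1.1, 2.5, 8.4]
[340.24470086 183.20589827] [351.46506993 144.48906108]
ptr 42 [-60.5 -60.  -59.5 -59. ]
ptr 45 [-60.5 -60.  -59.5 -59. ]
ptr 47 [-60.  -59.5]
post 52.5 [-44.5 -44.  -43.5 -43.  -42.5 -42.  -41.5 -41.  -40.5 -40.  -39.5 -39.
 -38.5 -38.  -37.5 -37.  -36.5 -36.  -35.5 -35.  -34.5 -34.  -33.5 -33.
 -32.5] [-42.5 -31.5]
post 55 [-44.5 -44.  -43.5 -43.  -42.5 -42.  -41.5 -41.  -40.5 -40.  -39.5 -39.
 -38.5 -38.  -37.5 -37.  -36.5 -36.  -35.5 -35.  -34.5 -34.  -33.5 -33.
 -32.5] [-40. -37.]
post 57.5 [-44.  -43.5 -43.  -42.5 -42.  -41.5 -41.  -40.5 -40.  -39.5 -39.  -38.5
 -38.  -37.5 -37.  -36.5 -36.  -35.5 -35.  -34.5 -34.  -33.5 -33. ] [-39. -39.]
```

```bash
a() { egrep 'cont'; }
python3 -m crank '[0.01,-0.0019,0.0142,0,0,0,0, 0.01,-0.0055,0.0133,0,0,0,0, 0.01,-0.0087,0.0114,0,0,0,0, 0.01,-0.0114,0.0087,0,0,0,0, 0.01,-0.0133,0.0055,0,0,0,0]'|a
python3 -m crank '[0.01,-0.0142,0.0019,0,0,0,0, 0.01,-0.0142,-0.0019,0,0,0,0, 0.01,-0.0133,-0.0055,0,0,0,0, 0.01,-0.0114,-0.0087,0,0,0,0, 0.01,-0.0087,-0.0114,0,0,0,0]'|a
python3 -m crank '[0.01,-0.0055,-0.0133,0,0,0,0, 0.01,-0.0019,-0.0142,0,0,0,0, 0.01,0,0,0,0,0,0]'|a
python3 - <<'E'
from h import *
s=shot("wrist","pics/w8.png");np.savez("w8.npz",c=s["c"],R=s["R"],K=s["K"],k1=s["k1"])
E
python3 pt.py w8
python3 -m crank '[0.01,0.0019,-0.0142,0,0,0,0, 0.01,0.0055,-0.0133,0,0,0,0, 0.01,0.0087,-0.0114,0,0,0,0, 0.01,0.0114,-0.0087,0,0,0,0, 0.01,0.0133,-0.0055,0,0,0,0]'|a
python3 -m crank '[0.01,0.0142,-0.0019,0,0,0,0, 0.01,0.0142,0.0019,0,0,0,0, 0.01,0.0133,0.0055,0,0,0,0, 0.01,0.0114,0.0087,0,0,0,0, 0.01,0.0087,0.0114,0,0,0,0]'|a
python3 -m crank '[0.01,0.0055,0.0133,0,0,0,0, 0.01,0.0019,0.0142,0,0,0,0, 0.01,0,0,0,0,0,0, 0.01,0,0,0,0,0,0]'|egrep 'eef|cont'
python3 - <<'E'
from h import *
s=shot("wrist","pics/w9.png");np.savez("w9.npz",c=s["c"],R=s["R"],K=s["K"],k1=s["k1"])
a=cv2.imread("pics/w8.png");b=cv2.imread("pics/w9.png")
f=lambda i,u,v:cv2.resize(i[v-35:v+35,u-45:u+45],None,fx=8.5,fy=8.5,interpolation=cv2.INTER_CUBIC)[:,180:580]
from pt import *
def ld(n):
    n=np.load(n+".npz");s={k:n[k] for k in n};s["k1"]=float(s["k1"]);return s
A=proj(ld("w8"),W(52,-42,30)).astype(int);B=proj(ld("w9"),W(52,-42,30)).astype(int)
print(A,B);cv2.imwrite("pics/post.png",np.hstack([f(a,*A),f(b,*B)]))
E
python3 pt.py w9
```

```text
contact_force: [-4.0, -0.4, 8.9]
contact_force: [0.3, 3.0, 7.2]
contact_force: [-0.5, -1.9, 9.2]
[354.06141414  27.57990983] [366.36940081 -19.76855091]
ptr 42 [-56.  -55.5 -55.  -54.5 -54.  -53.5 -53.  -52.5]
ptr 45 [-56.  -55.5 -55.  -54.5 -54.  -53.5 -53. ]
ptr 47 [-55.5 -55.  -54.5 -54.  -53.5 -53. ]
contact_force: [7.4, 1.9, 6.0]
contact_force: [3.1, -8.0, 3.2]
eef_pos: [568.2, -147.1, 124.8]
contact_force: [-0.3, 1.5, 10.9]
[361 -13] [349 150]
[342.18148345 183.61001507] [353.45865357 144.87572215]
ptr 42 [-50.5 -50.  -49.5 -49. ]
ptr 45 [-50.5 -50.  -49.5 -49. ]
ptr 47 [-50.  -49.5]
post 52.5 [-44.5 -44.  -43.5 -43.  -42.5 -42.  -41.5 -41.  -40.5 -40.  -39.5 -39.
 -38.5 -38.  -37.5 -37.  -36.5 -36.  -35.5 -35.  -34.5 -34.  -33.5 -33.
 -32.5] [-42.5 -31.5]
post 55 [-44.5 -44.  -43.5 -43.  -42.5 -42.  -41.5 -41.  -40.5 -40.  -39.5 -39.
 -38.5 -38.  -37.5 -37.  -36.5 -36.  -35.5 -35.  -34.5 -34.  -33.5 -33.
 -32.5] [-40. -37.]
post 57.5 [-44.  -43.5 -43.  -42.5 -42.  -41.5 -41.  -40.5 -40.  -39.5 -39.  -38.5
 -38.  -37.5 -37.  -36.5 -36.  -35.5 -35.  -34.5 -34.  -33.5 -33. ] [-39.5 -39. ]Traceback (most recent call last):
  File "pt.py", line 19, in <module>
    for a in(52.5,55,57.5): print("post",a,dark(s,im,a,30,-60,-20),dark(s,im,a,44,-60,-20)[[0,-1]])
                                                                   ~~~~~~~~~~~~~~~~~~~~~~~^^^^^^^^
IndexError: index 0 is out of bounds for axis 0 with size 0
Traceback (most recent call last):
cv2.error: OpenCV(4.12.0) /io/opencv/modules/imgproc/src/resize.cpp:4208: error: (-215:Assertion failed) !ssize.empty() in function 'resize'
```

I've used all ten views, so I'll work from pixel values from here.

Run:
```python
import cv2,numpy as np
for f in("w9","w1"):
    r,c=((134,174),(330,364)) if f=="w9" else ((203,224),(318,345))
    g=cv2.cvtColor(cv2.imread(f"pics/{f}.png"),cv2.COLOR_BGR2GRAY)
    print(f,"cols",*c)
    for v in range(*r): print(v,' '.join(f"{k:3d}" for k in g[v,c[0]:c[1]]))
```

```text
w9 cols 330 364
134 234 235 236 234 236 238 238 239 238 237 237 237 236 235 237 237 238 237 236 235 236 236 238 234 232 233 237 239 240 239 237 224 192 170
135 235 235 236 235 236 235 234 230 229 228 226 226 227 227 229 231 231 231 229 229 230 229 229 218 212 216 228 233 238 239 238 223 185 166
136 234 234 236 235 235 233 224 205 192 189 188 188 188 188 188 178 176 175 174 174 173 175 170 157 154 156 173 193 219 233 236 222 181 164
137 234 236 235 235 236 233 223 204 189 187 186 184 186 177 148 115  99 104 106 109 109 109 105 101  97 102 111 130 166 210 230 218 178 163
138 236 233 235 234 235 235 231 227 226 223 225 223 224 208 157  87  61  74  82  84  85  88  87  89  87  86  85  95 123 183 227 218 174 162
139 233 234 237 235 235 237 236 237 237 236 236 235 236 229 167  94  60  74  86  89  89  91  92  91  93  91  88  84 115 178 222 213 174 160
140 236 236 236 236 235 237 239 239 238 237 237 237 238 232 172  93  60  78  91  92  94  92  93  93  92  92  89  89 120 182 227 211 170 162
141 234 236 236 236 235 237 235 234 233 230 229 229 231 220 160  89  64  80  91  91  93  93  92  91  92 
[... 6183 characters left out ...]
 165 157 153 153 151 156 155
218 220 221 219 203 185 170 164 168 173 164 141 125 115 101  79  63  59  61  84 124 142 149 151 154 152 156 157
219 221 222 222 219 211 206 203 206 208 208 194 180 174 159 138 115 103 105 107 120 133 145 150 154 151 150 155
220 221 222 219 216 213 212 211 212 214 213 216 214 215 207 194 177 170 168 169 156 145 145 151 150 150 150 151
221 218 212 199 185 180 180 176 175 178 187 204 219 224 223 221 213 214 218 215 197 166 147 149 150 148 147 147
222 219 208 186 172 169 166 166 164 166 177 202 217 221 223 221 223 224 227 227 205 168 148 147 151 151 149 148
223 220 218 208 207 209 206 203 202 205 205 218 218 220 221 222 223 223 227 225 207 168 144 147 148 149 150 149
```

Run:
```python
from pt import *
loc=lambda p:np.round([(p[:2]-o)@x,(p[:2]-o)@y],1)
n=np.load("w9.npz");s={k:n[k] for k in n};s["k1"]=float(s["k1"])
print("cam",loc(s["c"]),s["c"][2])
print("ptr front",loc(onz(s,338,158.2,30)),loc(onz(s,338,158.2,32)),"rear",loc(onz(s,338,162.3,30)))
for z in(18,24,30): print(z,"block",loc(onz(s,352,136.6,z)),loc(onz(s,352,154,z)))
for z in(18,22,26): print(z,"post foot front",loc(onz(s,353,144.6,z)))
for z in(36,40,44): print(z,"post bottom of dark",loc(onz(s,353,149,z)))
```

```text
cam [  0.7 -16. ] 268.0735832465623
ptr front [ 43.7 -48.2] [ 43.4 -47.9] rear [ 43.9 -51.3]
18 block [ 56.2 -32.6] [ 57.  -46.4]
24 block [ 54.9 -32.2] [ 55.6 -45.6]
30 block [ 53.5 -31.8] [ 54.3 -44.9]
18 post foot front [ 57.4 -38.9]
22 post foot front [ 56.4 -38.5]
26 post foot front [ 55.5 -38.2]
36 post bottom of dark [ 53.5 -40.5]
40 post bottom of dark [ 52.6 -40. ]
44 post bottom of dark [ 51.7 -39.6]
```

```bash
a() { egrep 'cont'; }
python3 -m crank '[0.01,-0.0019,0.0142,0,0,0,0, 0.01,-0.0055,0.0133,0,0,0,0, 0.01,-0.0087,0.0114,0,0,0,0, 0.01,-0.0114,0.0087,0,0,0,0, 0.01,-0.0133,0.0055,0,0,0,0]'|a
python3 -m crank '[0.01,-0.0142,0.0019,0,0,0,0, 0.01,-0.0142,-0.0019,0,0,0,0, 0.01,-0.0133,-0.0055,0,0,0,0, 0.01,-0.0114,-0.0087,0,0,0,0, 0.01,-0.0087,-0.0114,0,0,0,0]'|a
python3 -m crank '[0.01,-0.0055,-0.0133,0,0,0,0, 0.01,-0.0019,-0.0142,0,0,0,0, 0.01,0.0019,-0.0142,0,0,0,0, 0.01,0.0055,-0.0133,0,0,0,0, 0.01,0.0087,-0.0114,0,0,0,0]'|a
python3 -m crank '[0.01,0.0114,-0.0087,0,0,0,0, 0.01,0.0133,-0.0055,0,0,0,0, 0.01,0.0142,-0.0019,0,0,0,0, 0.01,0.0142,0.0019,0,0,0,0, 0.01,0.0133,0.0055,0,0,0,0]'|a
python3 -m crank '[0.01,0.0114,0.0087,0,0,0,0, 0.01,0.0087,0.0114,0,0,0,0, 0.01,0.0022,0.0045,0,0,0,0, 0.01,0,0,0,0,0,0, 0.01,0,0,0,0,0,0]'|egrep 'time|eef|cont'
python3 - <<'E'
from h import *
s=shot("wrist","pics/w10.png");np.savez("w10.npz",c=s["c"],R=s["R"],K=s["K"],k1=s["k1"])
from pt import *
im=s["im"]
print(profile(s,im,44,30,-44,-33,1).round(1).tolist());print(profile(s,im,55,30,-50,-28,1).round(0).tolist())
E
```

```text
contact_force: [-4.2, 0.0, 9.1]
contact_force: [0.5, 2.4, 8.3]
contact_force: [4.6, 3.4, 7.6]
contact_force: [5.5, -4.0, 4.2]
time: 20.75
eef_pos: [545.4, -154.5, 124.9]
contact_force: [-0.5, 3.3, 12.2]
[[-44, 218], [-43, 212], [-42, 165], [-41, 109], [-40, 97], [-39, 146], [-38, 191], [-37, 191], [-36, 211], [-35, 234], [-34, 236]]
[[-50, 237], [-49, 237], [-48, 237], [-47, 233], [-46, 203], [-45, 134], [-44, 97], [-43, 93], [-42, 91], [-41, 78], [-40, 55], [-39, 49], [-38, 67], [-37, 88], [-36, 93], [-35, 93], [-34, 94], [-33, 96], [-32, 133], [-31, 204], [-30, 233], [-29, 235]]
```

```bash
python3 -m crank '[0.0854,0,0,0,0,0,0, 0.0854,0,0,0,0,0,0, 0.0854,0,0,0,0,0,0, 0.0854,0,0,0,0,0,0, 0.0854,0,0,0,0,0,0]'|egrep 'eef|cont|wid'
python3 -m crank '[0.0854,0,0,-0.015,0,0,0, 0.0854,0,0,-0.03,0,0,0, 0.0854,0,0,-0.035,0,0,0, 0.0854,0.03,0,0,0,0,0, 0.0854,0.03,0.01,0,0,0,0]' >/dev/null
python3 -m crank '[0.0854,0.01,0,0,0,0,0, 0.0854,0,0,0,0,0,0, 0.0854,0,0,0,0,0,0]'
python3 - <<'E'
from pt import *
s=shot("wrist","pics/w11.png"); im=s["im"]; print(proj(s,W(0,0,62)))
loc=lambda p:np.round([(p[:2]-o)@x,(p[:2]-o)@y],1)
print("ptr",profile(s,im,44,30,-44,-34,1).round(0).tolist());print("post",profile(s,im,55,30,-48,-29,1).round(0).tolist())
print("tip",profile(s,im,0,62,92,108,1).round(0).tolist())
print("axis",profile(s,im,0,62,-46,4,2).round(0).tolist())
print("flange side",profile(s,im,14.5,62,-22,6,1).round(0).tolist())
print("plate top",profile(s,im,30,86,-20,8,1).round(0).tolist())
E
```

```text
eef_pos: [544.3, -155.1, 124.5]
contact_force: [-0.8, 0.3, 0.4]
gripper_width: 0.919
time: 21.88
eef_pos: [546.9, -84.2, 204.7]
tcp_rot: [-0.0, 0.668, 0.744, -0.0]
contact_force: [-0.4, -0.9, -0.6]
gripper_width: 1.0
gripper_force: 0.0
[296.83963114 169.02531321]
ptr [[-44, 137], [-43, 116], [-42, 98], [-41, 85], [-40, 91], [-39, 125], [-38, 173], [-37, 203], [-36, 201], [-35, 184]]
post [[-48, 222], [-47, 215], [-46, 189], [-45, 139], [-44, 90], [-43, 60], [-42, 47], [-41, 44], [-40, 45], [-39, 50], [-38, 60], [-37, 72], [-36, 79], [-35, 81], [-34, 81], [-33, 79], [-32, 73], [-31, 83], [-30, 123]]
tip [[92, 227], [93, 227], [94, 227], [95, 227], [96, 227], [97, 227], [98, 226], [99, 226], [100, 222], [101, 220], [102, 219], [103, 219], [104, 218], [105, 209], [106, 182], [107, 153]]
axis [[-46, 63], [-44, 63], [-42, 111], [-40, 120], [-38, 89], [-36, 111], [-34, 124], [-32, 124], [-30, 124], [-28, 125], [-26, 124], [-24, 124], [-22, 124], [-20, 124], [-18, 124], [-16, 162], [-14, 226], [-12, 210], [-10, 201], [-8, 231], [-6, 232], [-4, 232], [-2, 232], [0, 232], [2, 232]]
flange side [[-22, 223], [-21, 222], [-20, 222], [-19, 223], [-18, 223], [-17, 223], [-16, 223], [-15, 217], [-14, 201], [-13, 182], [-12, 174], [-11, 173], [-10, 176], [-9, 180], [-8, 184], [-7, 184], [-6, 182], [-5, 181], [-4, 179], [-3, 168], [-2, 146], [-1, 128], [0, 123], [1, 127], [2, 131], [3, 126], [4, 121], [5, 130]]
plate top [[-20, 224], [-19, 223], [-18, 223], [-17, 223], [-16, 221], [-15, 222], [-14, 221], [-13, 213], [-12, 205], [-11, 212], [-10, 221], [-9, 222], [-8, 222], [-7, 220], [-6, 209], [-5, 203], [-4, 212], [-3, 219], [-2, 220], [-1, 219], [0, 221], [1, 215], [2, 183], [3, 150], [4, 151], [5, 178], [6, 203], [7, 217]]
```

Run:
```python
from pt import *
s=shot("wrist"); im=s["im"].astype(np.float32); d=cv2.GaussianBlur(im[:,:,0]-im[:,:,2],(0,0),0.7)
for nm,a,r in(("tip",0,np.arange(90,108,1)),("flange rear",0,np.arange(-20,-4,1))):
    print(nm,[(int(b),round(float(cv2.getRectSubPix(d,(1,1),tuple(map(float,proj(s,W(a,b,62)))))[0,0]))) for b in r])
```

```text
tip [(90, 10), (91, 11), (92, 11), (93, 11), (94, 11), (95, 11), (96, 11), (97, 11), (98, 11), (99, 8), (100, 1), (101, -5), (102, -7), (103, -8), (104, -9), (105, -6), (106, 1), (107, 5)]
flange rear [(-20, 1), (-19, 1), (-18, 1), (-17, 3), (-16, 8), (-15, 12), (-14, 11), (-13, 11), (-12, 14), (-11, 15), (-10, 15), (-9, 11), (-8, 10), (-7, 10), (-6, 10), (-5, 10)]
```

The nozzle tip is at 99–100 mm, so the flange is flush with the plate's rear face. The pointer is level with the post, so I'm handing in.

```bash
python3 -c "
from bench import bot
print(bot.close_job())"
```

```text
the job is handed in; nothing more can be done
None
```

I handed the job in, but the bench gave no verdict: by my last wrist-camera measurements the syringe is in both slots with its flange flush, and the pointer is within about 1.5 mm of the index post. The crank was released after about 3.9 turns, though I didn't measure its seating or recheck the bystanders afterwards.

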